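Present two faces of a cast housing to the face checker

ROBOT

A 6-joint arm with a two-finger parallel gripper is mounted at the origin on the work surface. World frame = base frame: x ahead of the robot, y to its left, z up, the work surface at z = 0. Lengths are in m, angles in degrees, forces in N, time in s.
With the tool pointing down it reaches from about 0.25 to 0.725 m from the base axis. Payload 9.7 kg.
Tool frame: the origin (TCP) lies between the finger pads; the fingertips stand bot.tcp_to_tips ahead of it and the grasp point (between the pads) lies 2 mm behind it (bot.tcp_to_tips is the distance from the TCP to the fingertips, in m); z points along the fingers, y is the line along which they close (so a half turn about z gives the same grasp; the last joint's range is limited). The gripper opens to 85 mm and grips with 20 to 120 N. Pads are 22 mm wide; open, the fingers measure 114 mm over their backs; the gripper's body (76 mm by 85 mm) begins 54 mm behind the grasp point. The pads swing forward as they close: fully open they stand 13 mm farther back than shut.
Start: joints at [69.271, 4.979, 10.078, 95.1, 0, 90], TCP at [0.195, 0.514, 0.248] pointing down, gripper open.
Joint ranges: [-179.16, 179.16], [-48.56, 103.87], [-65.8, 70.77], [-126.05, 130.52], [-82.76, 87.17], [-180, 180]. Speed limits (degrees/s): [127.2, 127.2, 147.25, 180, 180, 180].

INTERFACE

Orientations are given as [roll, pitch, yaw] about the fixed x, y, z axes, in that order (R = Rz(yaw) Ry(pitch) Rx(roll)).
In Python, from workcell import sensors, camera, camera_params, bot gives the robot as it stands.
- The arm moves only by the tool apply_moves, never from a script. Its argument "motion" is a list of rows, each an object with "jaw": the opening, from -1 (shut) to 1 (fully open); "xyz": the shift along the tool's x, y, z in mm, a list of three; "twist": the turn about the tool's z in rad. A call has 1 to 5 rows; each row is the pose to reach, as a shift and turn from the pose commanded when the call began, along the tool's axes at that moment; what a row does not reach only later rows make up. A row lasts 1/8 s, in which the tool goes at most 62.5 mm and 10.7 degrees, less where a joint would pass 70% of its speed; a pose out of reach is approached as far as the arm can. A call with a gripper value outside its range is refused whole. The fingers move at their own pace and stop on an object; "grip_force" is the grip in N (left out, the last holds). Time passes only in rows, so rows that repeat a pose let the fingers close. It gives the time, the measured TCP pose, the force, the opening and the grip force at its end, in the units of the state.
- sensors.get_obs(): the state, without advancing time (a new reading comes with each control period).
- camera(name): name is "scene" or "top"; returns (picture, depth): 480x640x3 uint8, red, green, blue; 480x640 float32, m along the optical axis (not along the pixel's ray), 0 where there is no reading.
- camera_params(name): a dict with "mtx" (3x3 intrinsics, pixels), "rvec" (rotation vector, rad) and "tvec" (3), from world to camera coordinates, as OpenCV has them. Camera axes: x right, y down, z forward; pixel columns grow to the right and rows downward; lengths in m; the calibration is good to about 2 mm. A picture is of the moment at which its call begins. camera_params takes no time and is no camera call.
- bot.job_done(): hands the job in; it is judged then, once.
The state is a dict: "time": time; "q": joint angles; "qd": joint speeds; "joint_efforts": joint torques, N m; "ee_pos": TCP position; "tcp_rot": TCP orientation; "wrist_force": force on the tool from outside, world axes, zero at the start; "torque": the same for the moment, N m; "opening": finger opening in m; "grasp_force": force on a finger pad.
Only numpy, scipy, OpenCV 4.12 (cv2) and the standard library are available. Lean on these libraries where they do the work, as an engineer would, in place of code of your own. Each camera call takes 0.05 s, during which the arm holds its last target. There are 200 camera calls.

TASK

Have two faces of the open aluminium housing read by the face checker: first slide the housing until its blue-striped long side sits flat against the checker's white bar, with no gap and the whole side within the bar's length, and keep it there for a good second. Then turn the housing a quarter and slide its orange-striped end flat against the same bar in the same way, and leave it there. The housing is slid along the bench, never lifted or tipped, and the other things on the bench stay where they are.

Things in the scene. Friction and masses are not known exactly. Their poses are not given: they have to be found in the camera images.
- housing: the workpiece: open-topped bare aluminium box, 90 (x) x 140 (y) x 50 mm high, 0.5 to 0.9 kg; walls and floor 10 mm thick, pocket 70 x 120 mm, 40 mm deep, open to fingers. Origin: centre of the underside, z up. The long side at +x (45 mm from the origin) has a blue stripe on face and rim, the end at +y (70 mm from the origin) an orange one; the other two sides are bare.
- blue_a (a point): point on the blue-striped outer face, 25 mm above the underside, 4 mm from its end next to the orange end
- blue_b (a point): the same at the other end of the blue-striped face
- orange_a (a point): point on the orange-striped outer face, 25 mm above the underside, 4 mm from its end next to the blue side
- orange_b (a point): the same at the other end of the orange-striped face
- checker: the face checker, fixed to the bench: a white bar 220 mm long (its y), 22 mm thick, 36 mm high; behind it a yellow base and grey readout box up to 46 mm high, 97 mm deep overall. Origin: at bench height, middle of the bar's front face; x points into the bar, away from the robot's side, y along the bar.
- bar_face (a point): middle of the bar's front face, 18 mm above the bench, axes as the checker: a point of the housing touching the bar has x = 0 in this frame, the bar's ends are at y = +110 and -110 mm
- brown_block: bystander: brown steel-look block 75 x 75 x 90 mm high, origin at the centre of the underside
- grease_can: bystander: red can, 64 mm across, 130 mm high, origin at the centre of the underside
- wrench: bystander: wrench 200 mm long lying along its x, origin on its underside near the middle
- screwdriver: bystander: screwdriver 200 mm long with orange handle lying along its x, origin on its underside near the middle
- flange: bystander: round steel flange 90 mm across with a raised hub, 50 mm high, origin at the centre of the underside
- fittings_tray: bystander: grey open tray with fittings, 120 x 170 x 45 mm with a divider, origin at the centre of the underside
Not all that is in view belongs to the job. Leave any brown or pink look-alike of the checker alone.

How it is judged:
By the outcome, as a careful person would: the job done as asked, in the order asked, and still so for the second after the job is handed in, with the robot touching nothing.
It also fails if it takes over 67 s, if anything falls off the work surface, if the arm or the gripper's body presses on something with over 40 N, if the wrist force passes 120 N, or if a joint passes its speed limit or range.

## Working session

There is one attempt and no reset: what is moved stays moved. The work goes in short steps, Python scripts to look and compute and a tool call to move; the robot and the scene stay as the last step left them, time stands still between calls to the robot, and variables do not carry over. Pictures are saved under pics/ and viewed, at most 10 in all, crops included, and the job is handed in when it is done.

Besides the shell and the picture viewer there is one more tool, called after ">>>" as a command line: name --argument value ..., lists and objects as JSON in quotes. apply_moves: Moves the arm, as the interface text tells. Its arguments: {"type":"object","properties":{"motion":{"type":"array","items":{"type":"object","properties":{"jaw":{"type":"number"},"xyz":{"type":"array","items":{"type":"number"}},"twist":{"type":"number"}}}},"grip_force":{"type":"number"}},"required":["motion"]}

```bash
mkdir -p pics; ls
python3 - <<'E'
from workcell import sensors,camera,camera_params,bot
import cv2,numpy as np
print(sensors.get_obs(),bot.tcp_to_tips)
for n in("scene","top"):
    p,d=camera(n);np.savez(f"pics/{n}0.npz",p=p,d=d);cv2.imwrite(f"pics/{n}0.png",p[:,:,::-1]);print(camera_params(n))
E
```

```text
pics
{'time': 0.0, 'q': array([6.92707370e+01, 5.01062678e+00, 1.00329915e+01, 9.51002111e+01,
       1.12794888e-03, 9.00012934e+01]), 'qd': array([ 0.0128128 ,  0.08464283,  0.05540624,  0.08479536, -0.04936585,
       -0.07897392]), 'joint_efforts': array([ 1.21305773e-03, -5.20379233e+01,  4.64815557e+01,  1.58533570e-02,
       -2.55111644e-05, -1.43759547e-05]), 'ee_pos': array([0.19459087, 0.51419034, 0.24757451]), 'tcp_rot': array([-1.79922154e+02, -1.12619046e-03,  1.59269442e+02]), 'wrist_force': array([ 0.36218501,  0.09325235, -0.42676202]), 'torque': array([-0.00932785,  0.03585339, -0.04293012]), 'grasp_force': 0.0, 'opening': 0.08544492511211811} 0.017
{'mtx': array([[590.55321852,   0.        , 318.25346951],
       [  0.        , 590.55321852, 246.69572367],
       [  0.        ,   0.        ,   1.        ]]), 'rvec': array([ 0.87219414,  2.38928824, -1.2187429 ]), 'tvec': array([ 0.32371295, -0.10868289,  1.78108759])}
{'mtx': array([[621.29094028,   0.        , 329.76006116],
       [  0.        , 621.29094028, 233.24165076],
       [  0.        ,   0.        ,   1.        ]]), 'rvec': array([ 2.16593182, -2.1549482 ,  0.14378785]), 'tvec': array([-0.0347252 ,  0.42901411,  1.46363382])}
```

View pics/top0.png

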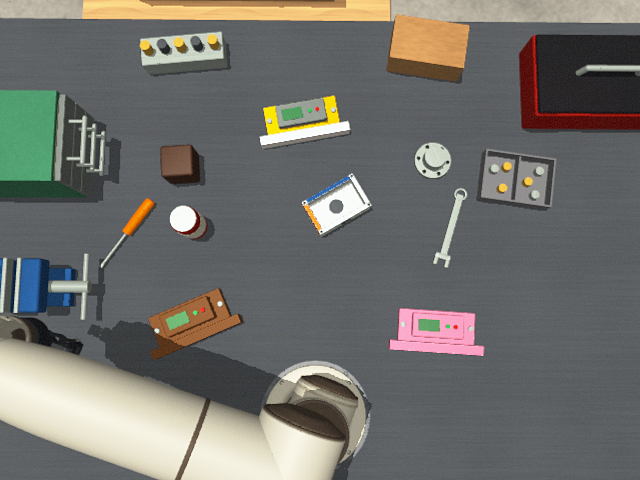

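View pics/scene0.png

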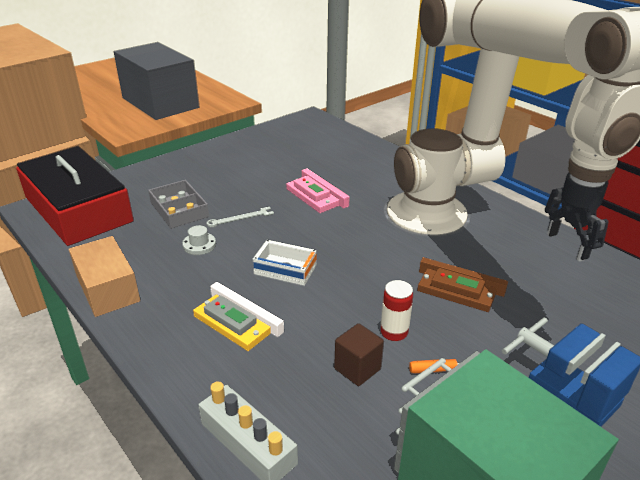

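The top view shows the housing at about (337,205), blue side toward the checker and orange end at left (310,217). The yellow checker's white bar runs (262,142)–(350,128). The scene view shows the same layout, with the housing at (285,262) and the bar at (245,308); pink and brown are the look-alikes.

```bash
cat > h.py <<'E'
import cv2,numpy as np
from workcell import camera,camera_params,sensors
def RT(n):
    c=camera_params(n);return c["mtx"],cv2.Rodrigues(c["rvec"])[0],np.ravel(c["tvec"])
def cloud(n,d):
    K,R,t=RT(n);v,u=np.mgrid[:480,:640]
    P=np.stack([(u-K[0,2])/K[0,0]*d,(v-K[1,2])/K[1,1]*d,d],-1)
    return (P-t)@R            # world = R^T (P-t)
def ray(n,uv,z):
    K,R,t=RT(n);uv=np.atleast_2d(uv).astype(float)
    r=np.c_[(uv-K[[0,1],[2,2]])/K[0,0],np.ones(len(uv))]@R;o=-R.T@t
    return (o+r*((z-o[2])/r[:,2])[:,None])
def rect(n,mask,z):
    k=max(cv2.findContours(mask.astype(np.uint8),cv2.RETR_EXTERNAL,cv2.CHAIN_APPROX_NONE)[0],key=cv2.contourArea)[:,0]
    P=ray(n,k,z)[:,:2]*1000
    return cv2.minAreaRect(P.astype(np.float32)),P
E
python3 - <<'E'
from h import *
for n,hb,bb in(("top",(295,165,380,245),(255,115,358,152)),("scene",(245,235,325,290),(200,280,290,338))):
    f=np.load(f"pics/{n}0.npz");p,d=f["p"],f["d"];W=cloud(n,d);hsv=cv2.cvtColor(p,cv2.COLOR_RGB2HSV);H,S,V=[hsv[...,i].astype(int) for i in range(3)]
    def box(b):
        m=np.zeros((480,640),bool);m[b[1]:b[3],b[0]:b[2]]=1;return m
    blue=(H>95)&(H<120)&(S>130)&(V>60)&box(hb);org=(H>5)&(H<22)&(S>130)&box(hb)
    white=(S<25)&(V>200)&box(bb)&(d>0)
    hm=box(hb)&(V>115)&(d>0)|blue|org
    print(n,"blue",blue.sum(),"org",org.sum(),"white",white.sum())
    for nm,m in(("blue",blue),("org",org),("white",white),("hous",hm)):
        w=W[m&(d>0)]*1000;zz=w[:,2]
        print(nm,"zpct",np.percentile(zz,[5,50,90,98]).round(1),"med",np.median(w,0).round(1))
        hi=w[zz>np.percentile(zz,98)-7]
        print("   top pts rect",cv2.minAreaRect(hi[:,:2].astype(np.float32)), len(hi))
    if n=="top":
        print("ray house",rect(n,hm,.05)[0],cv2.boxPoints(rect(n,hm,.05)[0]).round(1).tolist());r=rect(n,white,.036)[0];print("ray bar",r,cv2.boxPoints(r).round(1).tolist())
        c=np.argwhere(blue).mean(0)[::-1];o=np.argwhere(org).mean(0)[::-1];print("b,o",ray(n,[c,o],.05))
    bx=box(hb)
b=np.load("pics/top0.npz");W=cloud("top",b["d"]);print("bench z",np.median(W[250:300,250:400,2]))
E
```

```text
top blue 137 org 111 white 769
blue zpct [44.2 49.1 52.5 54.6] med [532.8 -26.5  49.1]
   top pts rect ((533.619140625, -28.30068588256836), (7.892311096191406, 113.55210876464844), 30.832700729370117) 93
org zpct [34.9 48.7 52.1 54.1] med [464.5   9.9  48.7]
   top pts rect ((464.5705261230469, 9.419971466064453), (66.50999450683594, 9.536351203918457), 30.32549285888672) 73
white zpct [28.2 34.4 38.3 41.1] med [674.3  33.6  34.4]
   top pts rect ((673.7483520507812, 30.604782104492188), (21.853261947631836, 218.55947875976562), 10.69046401977539) 415
hous zpct [ 2.3 11.8 50.2 53.4] med [502.6 -47.5  11.8]
   top pts rect ((497.47161865234375, -46.70445251464844), (90.33961486816406, 139.8730010986328), 30.6223201751709) 567
ray house ((496.6459045410156, -47.05853271484375), (94.96697235107422, 145.10963439941406), 30.374975204467773) [[419.0, -8.5], [492.3999938964844, -133.6999969482422], [574.2999877929688, -85.5999984741211], [500.8999938964844, 39.5]]
ray bar ((673.94287109375, 30.64569091796875), (21.703426361083984, 218.66653442382812), 10.684281349182129) [[643.0, 136.10000
[... 279 characters left out ...]
.5 -24.1  28.8]
   top pts rect ((534.2923583984375, -26.68362808227539), (11.747840881347656, 109.99378967285156), 28.883665084838867) 49
org zpct [20.9 36.  49.8 50.9] med [466.5  12.7  36. ]
   top pts rect ((465.6382141113281, 9.8763427734375), (66.59233093261719, 8.98071002960205), 31.17633628845215) 46
white zpct [10.8 32.7 35.8 37.5] med [674.6  52.4  32.7]
   top pts rect ((675.6005249023438, 31.74102783203125), (26.650238037109375, 224.48013305664062), 10.381948471069336) 618
hous zpct [-0.8 27.  47.8 50.4] med [504.2 -43.4  27. ]
   top pts rect ((499.26287841796875, -44.839149475097656), (98.00421142578125, 143.2087860107422), 30.400480270385742) 512
bench z -0.0011380125412185377
```

```bash
cat > go.py <<'E'
import sys,numpy as np
from workcell import sensors
from scipy.spatial.transform import Rotation as Ro
o=sensors.get_obs();p=np.array(o["ee_pos"])*1000;R=Ro.from_euler("xyz",o["tcp_rot"],degrees=True).as_matrix()
R=np.array(R);yd=np.degrees(np.arctan2(R[1,1],R[0,1]))
print("t",round(o["time"],2),"p",p.round(1),"dir",yd.round(2),"F",o["wrist_force"].round(1),"q",o["q"].round(0),"op",o["opening"])
Z=Ro.from_euler("xyz",[180,0,yd+90],degrees=True).as_matrix()
for a in sys.argv[1:]:
    x,y,z,d=map(float,a.split(","))
    print(a,"shift",((np.array([x,y,z])-p)@Z).round(1),"twist",round(-np.radians((d-yd+180)%360-180),4))
E
python3 go.py 462.5,-66.8,248,30.5
```

```text
t 0.1 p [194.6 514.2 247.7] dir 69.27 F [-0.2 -0.4 -0.4] q [69.  5. 10. 95. -0. 90.] op 0.0849758718332001
462.5,-66.8,248,30.5 shift [-4.562e+02 -4.486e+02 -3.000e-01] twist 0.6767
```

>>> apply_moves --motion '[{"xyz": [-42,-42,0],"twist": 0.08,"jaw": 0},{"xyz": [-84,-84,0],"twist": 0.16,"jaw": 0},{"xyz": [-126,-126,0],"twist": 0.24,"jaw": 0},{"xyz": [-168,-168,0],"twist": 0.32,"jaw": 0},{"xyz": [-210,-210,0],"twist": 0.4,"jaw": 0}]'

```text
time: 0.72
ee_pos: [0.317, 0.2419, 0.2481]
tcp_rot: [180.0, 0.0, 136.2]
wrist_force: [1.4, 1.0, 0.1]
opening: 0.0428
grasp_force: 0.0
```

```bash
python3 go.py 462.5,-66.8,150,30.5
```

```text
t 0.72 p [317.  241.9 248.1] dir 46.23 F [1.4 1.  0.1] q [ 37. -16.  -9.  97.  -0.  81.] op 0.04281785268675193
462.5,-66.8,150,30.5 shift [-318.6 -122.3   98.1] twist 0.2746
```

>>> apply_moves --motion '[{"xyz": [-53,-20,10],"twist": 0.05},{"xyz": [-106,-41,25],"twist": 0.1},{"xyz": [-159,-61,40],"twist": 0.15},{"xyz": [-212,-82,55],"twist": 0.2},{"xyz": [-265,-102,75],"twist": 0.25}]'

```text
validation failed for argument at $.mo...
```

```bash
python3 go.py 462.5,-66.8,120,30.5
```

```text
t 0.72 p [317.  241.9 248.1] dir 46.23 F [1.4 1.  0.1] q [ 37. -16.  -9.  97.  -0.  81.] op 0.04281785268675193
462.5,-66.8,120,30.5 shift [-318.6 -122.3  128.1] twist 0.2746
```

Jaw is required in every row.

>>> apply_moves --motion '[{"xyz": [-53,-20,10],"twist": 0.05,"jaw": 0},{"xyz": [-106,-41,25],"twist": 0.1,"jaw": 0},{"xyz": [-159,-61,40],"twist": 0.15,"jaw": 0},{"xyz": [-212,-82,55],"twist": 0.2,"jaw": 0},{"xyz": [-265,-102,75],"twist": 0.25,"jaw": 0}]'

```text
time: 1.35
ee_pos: [0.4386, -0.015, 0.173]
tcp_rot: [180.0, 0.0, 121.9]
wrist_force: [1.2, 1.7, 0.6]
opening: 0.0427
grasp_force: 0.0
```

```bash
python3 go.py 462.5,-66.8,120,30.5
```

```text
t 1.35 p [438.6 -15.  173. ] dir 31.92 F [1.2 1.7 0.6] q [ -2. -11. -14.  87.   0.  56.] op 0.0426723866675911
462.5,-66.8,120,30.5 shift [-56.6  -7.1  53. ] twist 0.0247
```

>>> apply_moves --motion '[{"xyz": [-28,-3.5,27],"twist": 0.012,"jaw": 0},{"xyz": [-56.6,-7.1,53],"twist": 0.0247,"jaw": 0},{"xyz": [-56.6,-7.1,53],"twist": 0.0247,"jaw": 0}]'

```text
time: 1.72
ee_pos: [0.4611, -0.066, 0.1178]
tcp_rot: [-179.8, -0.1, 120.5]
wrist_force: [-0.8, 0.1, 0.5]
opening: 0.0429
grasp_force: 0.0
```

```bash
python3 go.py 462.5,-66.8,35,30.5
```

```text
t 1.73 p [461.1 -66.  117.8] dir 30.47 F [-0.8  0.1  0.5] q [ -8.  -7. -16.  81.  -0.  51.] op 0.042888090519404114
462.5,-66.8,35,30.5 shift [-1.4  0.8 82.8] twist -0.0005
```

>>> apply_moves --motion '[{"xyz": [-1,0.8,25],"twist": 0,"jaw": 0},{"xyz": [-1,0.8,50],"twist": 0,"jaw": 0},{"xyz": [-1,0.8,70],"twist": 0,"jaw": 0},{"xyz": [-1,0.8,83],"twist": 0,"jaw": 0},{"xyz": [-1,0.8,83],"twist": 0,"jaw": 0}]'

```text
time: 2.35
ee_pos: [0.4629, -0.0648, 0.0371]
tcp_rot: [-180.0, -0.0, 120.6]
wrist_force: [0.1, -0.4, -0.2]
opening: 0.043
grasp_force: 0.0
```

```bash
python3 go.py 462.5,-66.8,35,30.5
python3 - <<'E'
from h import *
p,d=camera("scene");cv2.imwrite("pics/s1.png",cv2.resize(p[190:330,200:400,::-1],(800,560)))
E
```

```text
t 2.35 p [462.9 -64.8  37.1] dir 30.64 F [ 0.1 -0.4 -0.2] q [ -8.  -5. -23.  72.   0.  51.] op 0.04300698616213868
462.5,-66.8,35,30.5 shift [-1.5 -1.4  2.1] twist 0.0025
```

View pics/s1.png

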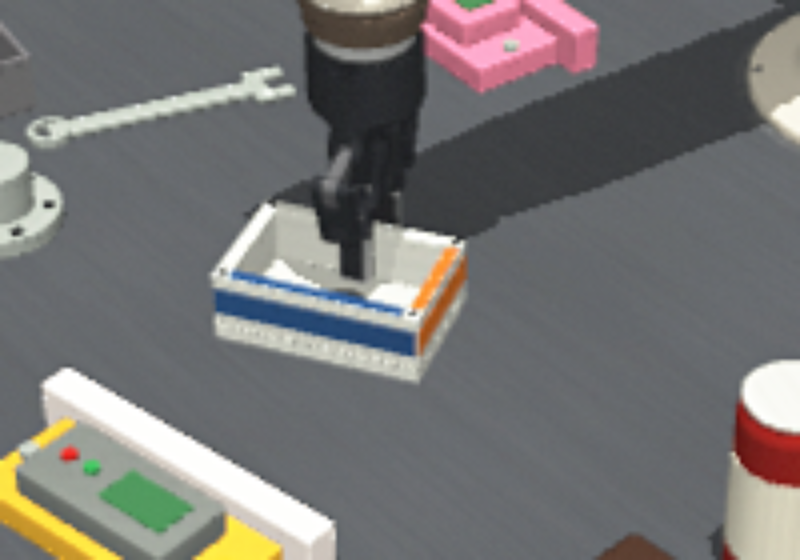

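One finger stands in the pocket at (352,260) and the other is behind the bare long wall, so the fingers straddle it. The housing hasn't moved. Close gently.

>>> apply_moves --motion '[{"xyz": [0,0,0],"twist": 0,"jaw": -0.4},{"xyz": [0,0,0],"twist": 0,"jaw": -0.6},{"xyz": [0,0,0],"twist": 0,"jaw": -0.8},{"xyz": [0,0,0],"twist": 0,"jaw": -1},{"xyz": [0,0,0],"twist": 0,"jaw": -1}]' --grip_force 30

```text
time: 3.02
ee_pos: [0.4637, -0.0653, 0.0379]
tcp_rot: [179.9, 0.0, 120.6]
wrist_force: [-0.7, -0.1, 4.3]
opening: 0.0096
grasp_force: 30.6
```

```bash
python3 go.py 579.6,12.8,37,10.7 570,11,37,10.7
```

```text
t 3.02 p [463.7 -65.3  37.9] dir 30.61 F [-0.7 -0.1  4.3] q [ -8.  -5. -23.  72.   0.  51.] op 0.009575296656079084
579.6,12.8,37,10.7 shift [  8.2 139.5   0.9] twist 0.3475
570,11,37,10.7 shift [ 11.5 130.3   0.9] twist 0.3475
```

>>> apply_moves --motion '[{"xyz": [2,15,0],"twist": 0.09,"jaw": -1},{"xyz": [5,35,0],"twist": 0.18,"jaw": -1},{"xyz": [8,60,0],"twist": 0.27,"jaw": -1},{"xyz": [11,85,0],"twist": 0.3475,"jaw": -1},{"xyz": [13,105,0],"twist": 0.3475,"jaw": -1}]'

```text
time: 3.65
ee_pos: [0.5468, -0.0011, 0.038]
tcp_rot: [-179.9, 0.1, 100.6]
wrist_force: [-9.4, -7.7, 13.2]
opening: 0.0095
grasp_force: 32.2
```

```bash
cat > meas.py <<'E'
from h import *
import sys
# rim of housing from depth points in two views, in checker frame
B=np.array([663.2,28.6]);a=np.radians(10.7);ex=np.array([np.cos(a),np.sin(a)]);ey=np.array([-ex[1],ex[0]])
for n in("top","scene"):
    p,d=camera(n);W=cloud(n,d)*1000;hsv=cv2.cvtColor(p,cv2.COLOR_RGB2HSV);H,S,V=[hsv[...,i].astype(int) for i in range(3)]
    q=np.stack([(W[...,:2]-B)@ex,(W[...,:2]-B)@ey],-1)
    reg=(d>0)&(abs(q[...,0]+75)<150)&(abs(q[...,1])<160)&(W[...,2]>30)&(W[...,2]<58)
    for nm,m in(("blue",(H>95)&(H<120)&(S>130)&(V>60)),("org",(H>5)&(H<19)&(S>130))):
        m=m&reg&(q[...,0]<12)
        if m.sum()<15: print(n,nm,"few",m.sum());continue
        r=m&(W[...,2]>42);w=q[r].astype(np.float32)
        v=cv2.fitLine(w,cv2.DIST_HUBER,0,.01,.01).ravel()
        print(n,nm,len(w),"rim centre(checker xy)",w.mean(0).round(1),"line angle",(np.degrees(np.arctan2(v[1],v[0]))%180).round(1),"x pct",np.percentile(w[:,0],[5,95]).round(1),"y",np.percentile(w[:,1],[2,98]).round(1))
    if len(sys.argv)>1: cv2.imwrite(f"pics/{n}_{sys.argv[1]}.png",p[:,:,::-1])
E
python3 go.py 564.9,10,37,10.7; python3 meas.py a
```

```text
t 3.65 p [546.8  -1.1  38. ] dir 10.58 F [-9.4 -7.7 13.2] q [ -0.   6. -12.  72.  -0.  79.] op 0.00951741031786992
564.9,10,37,10.7 shift [ 7.6 19.8  1. ] twist -0.0021
top blue few 0
top org few 0
scene blue 70 rim centre(checker xy) [-37.9  -3.7] line angle 89.2 x pct [-42.  -34.1] y [-60.1  44.2]
scene org 57 rim centre(checker xy) [-77.2  56.9] line angle 1.5 x pct [-106.5  -48.5] y [52.  62.6]
```

>>> apply_moves --motion '[{"xyz": [3,10,-0.5],"twist": 0,"jaw": -1},{"xyz": [6,18,-0.7],"twist": 0,"jaw": -1},{"xyz": [7,25,-0.7],"twist": 0,"jaw": -1},{"xyz": [7,29,-0.7],"twist": 0,"jaw": -1},{"xyz": [7,31,-0.7],"twist": 0,"jaw": -1}]'

```text
time: 4.38
ee_pos: [0.5749, 0.0117, 0.0379]
tcp_rot: [-179.8, 0.0, 100.7]
wrist_force: [-9.2, -1.8, 8.3]
opening: 0.0094
grasp_force: 31.7
```

```bash
python3 go.py 579.6,12.8,37,10.7; python3 meas.py
```

```text
t 4.38 p [574.9  11.7  37.9] dir 10.68 F [-9.2 -1.8  8.3] q [ 1. 10. -8. 72. -0. 80.] op 0.00939246977172748
579.6,12.8,37,10.7 shift [0.2 4.9 0.9] twist -0.0003
top blue few 0
top org few 0
scene blue 73 rim centre(checker xy) [-10.1   2.8] line angle 90.1 x pct [-13.7  -7. ] y [-56.7  52.4]
scene org 52 rim centre(checker xy) [-49.6  62.9] line angle 0.7 x pct [-79.6 -22.4] y [58.4 67.9]
```

>>> apply_moves --motion '[{"xyz": [0,1.5,0],"twist": 0,"jaw": -1},{"xyz": [0,3,0],"twist": 0,"jaw": -1},{"xyz": [0,4,0],"twist": 0,"jaw": -1},{"xyz": [0,5,0],"twist": 0,"jaw": -1}]'

```text
time: 4.97
ee_pos: [0.5797, 0.0126, 0.038]
tcp_rot: [-179.8, 0.0, 100.7]
wrist_force: [-9.0, -1.2, 7.5]
opening: 0.0098
grasp_force: 31.6
```

```bash
python3 go.py 579.6,12.8,37,10.7
```

```text
t 4.97 p [579.7  12.6  38. ] dir 10.68 F [-9.  -1.2  7.5] q [ 1. 10. -7. 73. -0. 81.] op 0.009795487529194518
579.6,12.8,37,10.7 shift [ 0.2 -0.   1. ] twist -0.0004
```

>>> apply_moves --motion '[{"xyz": [0,1,0],"twist": 0,"jaw": -1},{"xyz": [0,2,0],"twist": 0,"jaw": -1}]'

```text
time: 5.22
ee_pos: [0.5816, 0.0129, 0.038]
tcp_rot: [-179.8, 0.0, 100.7]
wrist_force: [-9.1, -1.9, 7.5]
opening: 0.0098
grasp_force: 31.6
```

>>> apply_moves --motion '[{"xyz": [0,0.7,0],"twist": 0,"jaw": -1},{"xyz": [0,1.4,0],"twist": 0,"jaw": -1}]'

```text
time: 5.48
ee_pos: [0.5819, 0.013, 0.0379]
tcp_rot: [-179.7, 0.0, 100.7]
wrist_force: [-17.4, -4.0, 13.3]
opening: 0.0093
grasp_force: 32.4
```

>>> apply_moves --motion '[{"xyz": [0,0.7,0],"twist": 0,"jaw": -1},{"xyz": [0,1.4,0],"twist": 0,"jaw": -1},{"xyz": [0,1.4,0],"twist": 0,"jaw": -1}]'

```text
time: 5.85
ee_pos: [0.582, 0.0129, 0.0379]
tcp_rot: [-179.5, 0.0, 100.7]
wrist_force: [-23.2, -5.2, 16.7]
opening: 0.0094
grasp_force: 33.5
```

```bash
python3 go.py;python3 - <<'E'
from workcell import sensors
print(sensors.get_obs()["torque"])
E
```

```text
t 5.85 p [582.   12.9  37.9] dir 10.66 F [-23.2  -5.2  16.7] q [ 1. 11. -7. 73. -0. 81.] op 0.009425510304302758
[-0.79722114  3.94021397  0.06506156]
```

>>> apply_moves --motion '[{"xyz": [0,-1,0],"twist": 0,"jaw": -0.6},{"xyz": [0,-1,0],"twist": 0,"jaw": -0.6},{"xyz": [0,1,0],"twist": 0,"jaw": -0.6},{"xyz": [0,2,0],"twist": 0,"jaw": -0.6}]'

```text
time: 6.35
ee_pos: [0.5854, 0.0138, 0.0377]
tcp_rot: [-179.7, 0.0, 100.7]
wrist_force: [-17.2, -3.6, 11.0]
opening: 0.0176
grasp_force: 9.0
```

>>> apply_moves --motion '[{"xyz": [0,1,0],"twist": 0,"jaw": -0.6},{"xyz": [0,2,0],"twist": 0,"jaw": -0.6}]'

```text
time: 6.6
ee_pos: [0.5855, 0.0138, 0.0376]
tcp_rot: [-179.5, 0.0, 100.7]
wrist_force: [-28.6, -5.7, 18.4]
opening: 0.0172
grasp_force: 14.5
```

>>> apply_moves --motion '[{"xyz": [0,1,0],"twist": 0,"jaw": -0.6},{"xyz": [0,1,0],"twist": 0,"jaw": -0.6}]'

```text
time: 6.85
ee_pos: [0.5855, 0.0138, 0.0376]
tcp_rot: [-179.4, -0.0, 100.7]
wrist_force: [-30.5, -6.1, 18.6]
opening: 0.0168
grasp_force: 15.8
```

>>> apply_moves --motion '[{"xyz": [0,-1,0],"twist": 0,"jaw": -0.6},{"xyz": [0,-3,0],"twist": 0,"jaw": -0.4},{"xyz": [0,-5,0],"twist": 0,"jaw": -0.2},{"xyz": [0,-7,-10],"twist": 0,"jaw": 0},{"xyz": [0,-7,-40],"twist": 0,"jaw": 0}]'

```text
time: 7.48
ee_pos: [0.583, 0.0135, 0.0775]
tcp_rot: [-179.9, -0.0, 100.7]
wrist_force: [0.7, 0.2, -0.6]
opening: 0.0427
grasp_force: 0.0
```

>>> apply_moves --motion '[{"xyz": [0,0,-40],"twist": 0,"jaw": 0},{"xyz": [-60,0,-70],"twist": -0.1,"jaw": 0},{"xyz": [-120,0,-90],"twist": -0.2,"jaw": 0},{"xyz": [-180,0,-100],"twist": -0.3,"jaw": 0},{"xyz": [-180,0,-100],"twist": -0.4,"jaw": 0}]'

```text
time: 8.1
ee_pos: [0.6179, -0.1674, 0.1794]
tcp_rot: [179.9, 0.1, 123.6]
wrist_force: [-0.8, 1.1, -0.9]
opening: 0.0429
grasp_force: 0.0
```

```bash
python3 meas.py b; python3 go.py 631,-43.7,120,100.7; python3 -c "
import cv2
a=cv2.imread('pics/top_b.png')[100:230,240:400];b=cv2.imread('pics/scene_b.png')[210:350,180:340]
cv2.imwrite('pics/b.png',cv2.hconcat([cv2.resize(a,(400,350)),cv2.resize(b,(400,350))]))"
```

```text
top blue 115 rim centre(checker xy) [-4.1 -1.7] line angle 90.0 x pct [-7.4 -0.9] y [-58.   52.2]
top org 100 rim centre(checker xy) [-43.9  62.8] line angle 0.3 x pct [-74.6 -13.5] y [58.2 67.1]
scene blue 75 rim centre(checker xy) [-3.1  2.2] line angle 89.7 x pct [-6.9  0.7] y [-56.6  54. ]
scene org 55 rim centre(checker xy) [-43.   62.8] line angle 2.9 x pct [-72.5 -13. ] y [58.2 66.7]
t 8.2 p [ 617.5 -164.7  178.6] dir 33.58 F [-0.   0.1 -0.7] q [-15.  17.  16.  89.   0.  41.] op 0.04238310416916895
631,-43.7,120,100.7 shift [93.3 78.2 58.6] twist -1.1715
```

View pics/b.png

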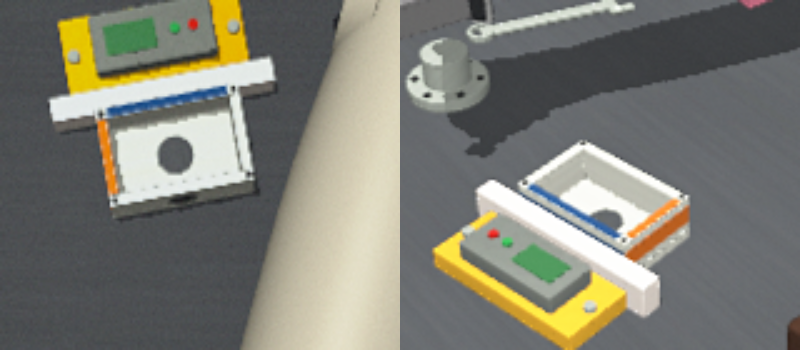

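Left (top view): the blue rim stripe (105–230, ~100) lies along the white bar (50–275, ~90). Right (scene view): same, with no visible gap. Measured line angle is 90.0°, face at about 0. Next I grip the bare end wall.

>>> apply_moves --motion '[{"xyz": [10,5,0],"twist": -0.18,"jaw": 0},{"xyz": [30,20,10],"twist": -0.36,"jaw": 0},{"xyz": [50,40,25],"twist": -0.54,"jaw": 0},{"xyz": [75,60,40],"twist": -0.72,"jaw": 0},{"xyz": [93,77,50],"twist": -0.9,"jaw": 0}]'

```text
time: 8.82
ee_pos: [0.6295, -0.041, 0.1276]
tcp_rot: [180.0, -0.0, 175.5]
wrist_force: [-0.3, -0.3, -0.2]
opening: 0.0425
grasp_force: 0.0
```

>>> apply_moves --motion '[{"xyz": [0,0,0],"twist": -0.15,"jaw": 0},{"xyz": [0,0,0],"twist": -0.27,"jaw": 0},{"xyz": [0,0,0],"twist": -0.27,"jaw": 0}]'

```text
time: 9.2
ee_pos: [0.6298, -0.0423, 0.1283]
tcp_rot: [-180.0, 0.0, -169.4]
wrist_force: [0.6, -0.6, 0.4]
opening: 0.0425
grasp_force: 0.0
```

```bash
python3 go.py 631.5,-45.7,37,100.7
```

```text
t 9.2 p [629.8 -42.3 128.3] dir 100.58 F [ 0.6 -0.6  0.4] q [ -4.  15.   9.  83.   0. -14.] op 0.04247992360793884
631.5,-45.7,37,100.7 shift [-1.  -3.7 91.3] twist -0.0021
```

>>> apply_moves --motion '[{"xyz": [-1,-3.7,20],"twist": 0,"jaw": 0},{"xyz": [-1,-3.7,45],"twist": 0,"jaw": 0},{"xyz": [-1,-3.7,70],"twist": 0,"jaw": 0},{"xyz": [-1,-3.7,90],"twist": 0,"jaw": 0},{"xyz": [-1,-3.7,90],"twist": 0,"jaw": 0}]'

```text
time: 9.82
ee_pos: [0.6303, -0.0468, 0.0356]
tcp_rot: [179.9, -0.2, -169.4]
wrist_force: [0.6, 0.6, -0.3]
opening: 0.0432
grasp_force: 0.0
```

>>> apply_moves --motion '[{"xyz": [0,0,0],"twist": 0,"jaw": -0.4},{"xyz": [0,0,0],"twist": 0,"jaw": -0.6},{"xyz": [0,0,0],"twist": 0,"jaw": -0.8},{"xyz": [0,0,0],"twist": 0,"jaw": -1},{"xyz": [0,0,0],"twist": 0,"jaw": -1}]' --grip_force 35

```text
time: 10.45
ee_pos: [0.6322, -0.0469, 0.0392]
tcp_rot: [-180.0, 0.1, -169.3]
wrist_force: [-0.8, -0.3, 7.2]
opening: 0.0093
grasp_force: 35.3
```

```bash
python3 go.py 515.8,0.7,38,10.7
```

```text
t 10.45 p [632.2 -46.9  39.2] dir 100.65 F [-0.8 -0.3  7.2] q [ -4.  17.   1.  74.  -0. -15.] op 0.009291054733596212
515.8,0.7,38,10.7 shift [105.6  68.3   1.2] twist 1.5699
```

>>> apply_moves --motion '[{"xyz": [0,0,-0.5],"twist": 0,"jaw": -1},{"xyz": [12,0,-0.7],"twist": 0,"jaw": -1},{"xyz": [32,0,-0.7],"twist": 0,"jaw": -1},{"xyz": [55,0,-0.7],"twist": 0,"jaw": -1},{"xyz": [78,0,-0.7],"twist": 0,"jaw": -1}]' --grip_force 80

```text
time: 11.08
ee_pos: [0.5555, -0.0611, 0.0393]
tcp_rot: [-180.0, 0.2, -169.4]
wrist_force: [6.5, 0.7, 4.2]
opening: 0.0088
grasp_force: 79.2
```

>>> apply_moves --motion '[{"xyz": [18,2,0],"twist": 0.03,"jaw": -1},{"xyz": [32,6,0],"twist": 0.1,"jaw": -1},{"xyz": [42,12,0],"twist": 0.19,"jaw": -1},{"xyz": [46,18,0],"twist": 0.29,"jaw": -1},{"xyz": [46,24,0],"twist": 0.4,"jaw": -1}]'

```text
time: 11.7
ee_pos: [0.5046, -0.0465, 0.0393]
tcp_rot: [-179.9, 0.0, 167.5]
wrist_force: [-3.9, -3.9, 7.3]
opening: 0.0086
grasp_force: 80.0
```

```bash
python3 go.py 505.9,-1.2,39,10.7
```

```text
t 11.7 p [504.6 -46.5  39.3] dir 77.53 F [-3.9 -3.9  7.3] q [ -5.   0. -18.  72.  -0.   7.] op 0.008551641326377122
505.9,-1.2,39,10.7 shift [ 8.6 44.5  0.3] twist 1.1664
```

>>> apply_moves --motion '[{"xyz": [1,6,0],"twist": 0.11,"jaw": -1},{"xyz": [2,12,0],"twist": 0.22,"jaw": -1},{"xyz": [3,18,0],"twist": 0.33,"jaw": -1},{"xyz": [4,24,0],"twist": 0.44,"jaw": -1},{"xyz": [5,30,0],"twist": 0.55,"jaw": -1}]'

```text
time: 12.32
ee_pos: [0.5063, -0.0157, 0.0393]
tcp_rot: [-180.0, -0.0, 136.0]
wrist_force: [-4.5, -1.2, 8.4]
opening: 0.0084
grasp_force: 80.1
```

>>> apply_moves --motion '[{"xyz": [0,0,0],"twist": 0.11,"jaw": -1},{"xyz": [0,0,0],"twist": 0.22,"jaw": -1},{"xyz": [0,0,0],"twist": 0.33,"jaw": -1},{"xyz": [0,0,0],"twist": 0.44,"jaw": -1},{"xyz": [0,0,0],"twist": 0.54,"jaw": -1}]'

```text
time: 12.95
ee_pos: [0.5071, -0.015, 0.0393]
tcp_rot: [179.9, -0.1, 105.2]
wrist_force: [1.1, 3.5, 5.0]
opening: 0.0087
grasp_force: 79.5
```

```bash
python3 go.py 530.5,3.5,39,10.7; python3 meas.py c
```

```text
t 12.95 p [507.1 -15.   39.3] dir 15.15 F [1.1 3.5 5. ] q [ -2.   0. -18.  72.   0.  73.] op 0.008725994847563001
530.5,3.5,39,10.7 shift [11.7 27.4  0.3] twist 0.0777
top blue few 0
top org few 0
scene blue 66 rim centre(checker xy) [-93.4 -49.9] line angle 4.3 x pct [-144.7  -41.5] y [-56.2 -43.7]
scene org 56 rim centre(checker xy) [-31.7  -4.5] line angle 92.8 x pct [-36.2 -27.7] y [-33.5  28.3]
```

>>> apply_moves --motion '[{"xyz": [2,4,0],"twist": 0.04,"jaw": -1},{"xyz": [4,10,0],"twist": 0.077,"jaw": -1},{"xyz": [6,15,0],"twist": 0.077,"jaw": -1},{"xyz": [7,18,0],"twist": 0.077,"jaw": -1},{"xyz": [7,20,0],"twist": 0.077,"jaw": -1}]' --grip_force 35

```text
time: 13.68
ee_pos: [0.5227, -0.0044, 0.0393]
tcp_rot: [-179.8, 0.1, 100.9]
wrist_force: [-12.1, -4.3, 13.8]
opening: 0.0091
grasp_force: 80.9
```

```bash
python3 go.py 530.5,3.5,39,10.7; python3 meas.py
```

```text
t 13.68 p [522.7  -4.4  39.3] dir 10.88 F [-12.1  -4.3  13.8] q [ -0.   3. -16.  72.  -0.  79.] op 0.00905026888888202
530.5,3.5,39,10.7 shift [6.3 9.1 0.3] twist 0.0031
top blue few 0
top org few 0
scene blue 64 rim centre(checker xy) [-75.3 -47.1] line angle 178.7 x pct [-124.3  -28.5] y [-52.9 -43. ]
scene org 57 rim centre(checker xy) [-14.4  -6.7] line angle 88.4 x pct [-18.7 -10.2] y [-37.6  24.4]
```

>>> apply_moves --motion '[{"xyz": [1,2,-0.4],"twist": 0,"jaw": -1},{"xyz": [2,4,-0.4],"twist": 0,"jaw": -1},{"xyz": [3,6,-0.4],"twist": 0,"jaw": -1},{"xyz": [4,8,-0.4],"twist": 0,"jaw": -1}]'

```text
time: 14.28
ee_pos: [0.5301, 0.0008, 0.0393]
tcp_rot: [-179.9, 0.1, 100.9]
wrist_force: [-7.3, -5.7, 9.2]
opening: 0.0087
grasp_force: 80.1
```

>>> apply_moves --motion '[{"xyz": [0,1,0],"twist": 0,"jaw": -1},{"xyz": [0,2,0],"twist": 0,"jaw": -1}]'

```text
time: 14.52
ee_pos: [0.5317, 0.0015, 0.0393]
tcp_rot: [-179.8, 0.0, 100.9]
wrist_force: [-10.5, -3.6, 10.3]
opening: 0.0087
grasp_force: 80.3
```

>>> apply_moves --motion '[{"xyz": [0,0.7,0],"twist": 0,"jaw": -1},{"xyz": [0,1.4,0],"twist": 0,"jaw": -1}]'

```text
time: 14.78
ee_pos: [0.533, 0.0018, 0.0393]
tcp_rot: [-179.8, 0.0, 100.9]
wrist_force: [-10.4, -3.0, 9.9]
opening: 0.0086
grasp_force: 80.3
```

>>> apply_moves --motion '[{"xyz": [0,0,0],"twist": 0,"jaw": -0.6},{"xyz": [0,0,0],"twist": 0,"jaw": -0.6},{"xyz": [0,1.5,0],"twist": 0,"jaw": -0.6},{"xyz": [0,3,0],"twist": 0,"jaw": -0.6},{"xyz": [0,4,0],"twist": 0,"jaw": -0.6}]'

```text
time: 15.4
ee_pos: [0.5366, 0.0028, 0.0389]
tcp_rot: [-179.7, -0.0, 100.9]
wrist_force: [-14.6, -2.9, 10.3]
opening: 0.0172
grasp_force: 7.8
```

>>> apply_moves --motion '[{"xyz": [0,1,0],"twist": 0,"jaw": -0.6},{"xyz": [0,2,0],"twist": 0,"jaw": -0.6}]'

```text
time: 15.65
ee_pos: [0.5367, 0.0028, 0.0388]
tcp_rot: [-179.5, -0.0, 100.8]
wrist_force: [-26.5, -5.0, 17.2]
opening: 0.017
grasp_force: 13.3
```

>>> apply_moves --motion '[{"xyz": [0,0.7,0],"twist": 0,"jaw": -0.6},{"xyz": [0,1.4,0],"twist": 0,"jaw": -0.6}]'

```text
time: 15.9
ee_pos: [0.5367, 0.0029, 0.0388]
tcp_rot: [-179.4, -0.0, 100.8]
wrist_force: [-32.8, -6.3, 22.0]
opening: 0.0175
grasp_force: 16.8
```

>>> apply_moves --motion '[{"xyz": [0,0,0],"twist": 0,"jaw": -0.6},{"xyz": [0,-2,0],"twist": 0,"jaw": -0.6},{"xyz": [0,-5,0],"twist": 0,"jaw": -0.4},{"xyz": [0,-7,-5],"twist": 0,"jaw": -0.1},{"xyz": [0,-7,-30],"twist": 0,"jaw": 0}]'

```text
time: 16.52
ee_pos: [0.5343, 0.0025, 0.0683]
tcp_rot: [-179.9, -0.0, 100.9]
wrist_force: [-0.7, 0.5, 0.4]
opening: 0.0425
grasp_force: 0.0
```

>>> apply_moves --motion '[{"xyz": [0,0,-40],"twist": 0,"jaw": 0},{"xyz": [-50,0,-70],"twist": 0,"jaw": 0},{"xyz": [-110,0,-80],"twist": 0,"jaw": 0},{"xyz": [-170,0,-80],"twist": 0,"jaw": 0},{"xyz": [-220,0,-80],"twist": 0,"jaw": 0}]'

```text
time: 17.15
ee_pos: [0.5771, -0.2159, 0.1497]
tcp_rot: [179.9, 0.0, 100.9]
wrist_force: [0.6, 0.3, 1.0]
opening: 0.0429
grasp_force: 0.0
```

```bash
python3 meas.py d; python3 -c "
import cv2
a=cv2.imread('pics/top_d.png');b=cv2.imread('pics/scene_d.png')[200:360,180:340]
cv2.imwrite('pics/d.png',cv2.hconcat([cv2.resize(a[100:260,240:400],(400,400)),cv2.resize(b,(400,400))]))"
```

```text
top blue 131 rim centre(checker xy) [-70.5 -42.5] line angle 179.6 x pct [-120.8  -19.2] y [-46.6 -38.6]
top org 86 rim centre(checker xy) [-4.5 -2. ] line angle 90.3 x pct [-8.4 -0.7] y [-33.9  29.8]
scene blue 66 rim centre(checker xy) [-67.2 -43.2] line angle 179.3 x pct [-118.7  -17.6] y [-47.5 -39. ]
scene org 58 rim centre(checker xy) [-2.9 -2.2] line angle 88.8 x pct [-7.1  0.4] y [-34.1  29.3]
```

View pics/d.png

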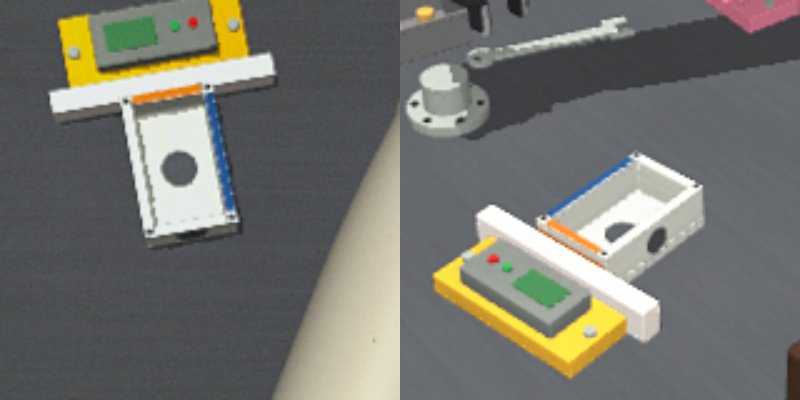

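View pics/top_d.png

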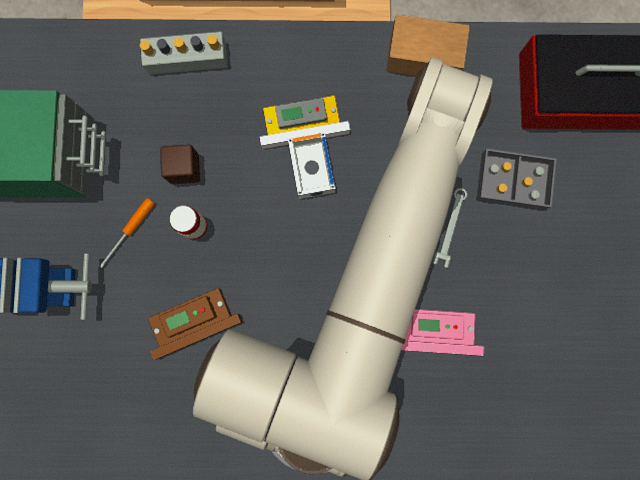

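The orange rim (135–205, ~95 in the crop) lies along the bar with a line angle of 90.3°, face at about 0 and y within ±45. The can, block, tray, wrench and look-alikes are where they were in the top view; the flange is under the arm there, but the scene view shows it in place. Handing in.

```bash
python3 -c "
from workcell import bot
print(bot.job_done())"
```

```text
the job is handed in; nothing more can be done
None
```

The job is handed in after about 17 s of robot time: the blue side sat flat against the white bar for well over a second, then the orange end was slid flat against it and left there, with the gripper clear and nothing else disturbed.

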